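Find where the topping-station lid binds and ease it back

ROBOT

A 7-joint arm with a two-finger parallel gripper is mounted at the origin on the work surface. World frame = base frame: x ahead of the robot, y to its left, z up, the work surface at z = 0. Lengths are in mm, angles in rad, forces in N, time in s.
With the tool pointing down it reaches from about 350 to 900 mm from the base axis. Payload 8.1 kg.
Tool frame: the origin (TCP) lies between the finger pads; the fingertips stand 11 mm ahead of it and the grasp point (between the pads) lies 8 mm behind it; x points along the fingers, z is the direction in which the jaws open and shut, and the axes are right-handed (so a half turn about x gives the same grasp; the last joint's range is limited). The gripper opens to 92 mm and grips with 3 to 60 N. Pads are 19 mm wide; open, the fingers measure 130 mm over their backs; the gripper's body (75 mm by 190 mm) begins 47 mm behind the grasp point.
Start: joints at [1.057, 0.434, 0.025, 1.573, -0.012, 1.134, -0.075], TCP at [249.568, -573.024, 237.742] pointing down, gripper open.
Joint ranges: [-2.62, 2.62], [-0.44, 2.09], [-1.27, 1.32], [0.08, 2.57], [-1.32, 4.46], [0.12, 2], [-2.74, 2.74]. Speed limits (rad/s): [2.22, 2.22, 3.01, 3.01, 3.14, 3.14, 3.14].

INTERFACE

Orientations are given as a rotation vector (axis times angle).
In Python, from bench import r gives the robot as it stands. The module is installed in compiled form; this text tells all that it offers.
- The arm moves only by the shell command python3 -m creep 'ROWS' [FORCE]. ROWS is JSON, a list of rows, each a list of 3 entries, a list of its own where there are three numbers: the shift along the tool's x, y, z in mm, then the turn, a rotation vector about the tool's x, y, z in degrees, then the closure, from -1 (fully open) to 1 (shut). In form: [[[dx, dy, dz], [wx, wy, wz], hand], ...]. A call has 1 to 8 rows; each row is the pose to reach, as a shift and turn from the pose commanded when the call began, along the tool's axes at that moment; what a row does not reach only later rows make up. A row lasts 1/10 s, in which the tool goes at most 50 mm and 8.59 degrees, less where a joint would pass 70% of its speed; a pose out of reach is approached as far as the arm can. A call with a gripper value outside its range is refused whole. The fingers move at their own pace and stop on an object; FORCE is the grip in N (left out, the last holds). Time passes only in rows, so rows that repeat a pose let the fingers close. It gives the time, the measured TCP pose, the force and the opening at its end, in the units of the state.
- r.sense(): the state, without advancing time (a new reading comes with each control period).
- r.read_camera(name): name is "scene" or "top" or "wrist"; returns a dict with "frame" (400x640x3 uint8, blue, green, red), "fx", "fy", "cx", "cy" (pixels), "extrinsics" (4x4, takes a point from camera to world coordinates); the wrist camera has in their place "T_tool_cam" (4x4, takes a point from camera to tool coordinates, whose origin is the TCP and whose axes are the tool frame's). Camera axes: x right, y down, z forward; pixel columns grow to the right and rows downward; lengths in mm; the calibration is good to about 2 mm. A picture is of the moment at which its call begins: read the wrist's pose just before it. There is no depth.
- r.close_job(): hands the job in, once; it reports no verdict.
The state is a dict: "time": time; "joint_positions": joint angles; "dq": joint speeds; "joint_efforts": joint torques, N m; "tcp_pos": TCP position; "tcp_rot": TCP orientation; "wrist_force": force on the tool from outside, world axes, zero at the start; "moment": the same for the moment, N m; "gripper_width": finger opening in mm.
Only numpy, scipy, OpenCV 4.12 (cv2) and the standard library are available. Lean on these libraries where they do the work, as an engineer would, in place of code of your own. Each camera call takes 0.05 s, during which the arm holds its last target.

TASK

The sliding lid of the stainless topping station catches at a tight spot somewhere along its track, and nobody can see where. By its handle, slide the lid towards the closed end (the one with the upright end plate) until you clearly feel it start to bind, without forcing it any harder into the spot; then back it off about 15 mm, a finger's width, from where it began to bind and let go, so the lid is left running free until the track is repaired. Leave the bottle, can and bowl alone.

Things in the scene. Friction and masses are not known exactly. Their poses are not given: they have to be found in the camera images.
- station: Stainless topping station fixed to the counter: open tub 270 mm wide (its x), 600 mm long (its y), 155 mm high, rails on both long walls carry the lid. Origin: centre of its underside. Its y axis runs along the track; the closed end, with the upright 175 mm high end plate, is at -y (to the robot's right). The lid closes along its -y, level.
- lid_handle (a point): Centre of the lid's black handle, 194 mm above the counter: a straight bar 110 mm long across the track (station's x), 14 mm thick along the track, 16 mm high, on a post near each end (86 mm clear between); its underside is 32 mm above the lid sheet. The lid slides only along the station's y and stays where left; free sliding takes about 2 N.
- lid: The lid: flat aluminium sheet 258 mm wide, 200 mm long; origin at the centre of its underside, right below the handle, 149 mm above the counter; axes as the station's. Tight spot (hidden in the rails): met after 130 to 230 mm of travel from the start; there the resistance jumps by about 2 N, then grows 2 N per mm pushed further. Over 8 mm into it (18 N) counts as forcing.
- squeeze_mid (a point): Middle of a loose yellow squeeze bottle, 56 mm in diameter, 190 mm tall, upright on the counter; a bystander.
- can_mid (a point): Middle of a loose plain can, 100 mm in diameter, 115 mm tall, upright; a bystander.
- bowl_mid (a point): Middle of a loose steel bowl, 150 mm across, 70 mm high; a bystander.

How it is judged:
By the outcome, as a careful person would: the job done as asked, in the order asked, and still so for the second after the job is handed in, with the robot touching nothing.
It also fails if it takes over 43 s, if anything falls off the work surface, if the arm or the gripper's body presses on something with over 40 N, if the wrist force passes 120 N, or if a joint passes its speed limit or range.

## Working session

There is one attempt and no reset: what is moved stays moved. The work goes in short steps, Python scripts to look and compute and a shell command to move; the robot and the scene stay as the last step left them, time stands still between calls to the robot, and variables do not carry over. Pictures are saved under pics/ and viewed, and the job is handed in when it is done.

```bash
mkdir -p pics
cat > h.py <<'E'
from bench import r
import numpy as np, cv2
from scipy.spatial.transform import Rotation as R
def ray(c,u,v,z):
    T=np.array(c["extrinsics"]);d=T[:3,:3]@np.array([(u-c["cx"])/c["fx"],(v-c["cy"])/c["fy"],1]);o=T[:3,3]
    return o+d*(z-o[2])/d[2]
E
python3 - <<'E'
from h import *
print(r.sense())
for n in("scene","top"):
    c=r.read_camera(n);cv2.imwrite(f"pics/{n}1.png",c["frame"]);print(n,c["fx"],c["cx"],c["cy"],np.round(c["extrinsics"],3).tolist())
print(R.from_rotvec(r.sense()["tcp_rot"]).as_matrix().round(3))
E
```

```text
{'time': 0.0, 'joint_positions': array([ 1.05740858,  0.4352346 ,  0.02496721,  1.57410937, -0.01163033,
        1.13403752, -0.07506271]), 'dq': array([-0.00150591,  0.00075552,  0.0004316 ,  0.00101335, -0.00098071,
       -0.000373  , -0.00057539]), 'joint_efforts': array([-2.09782270e-04, -6.67854452e+01,  9.84803326e-01, -3.14469266e+01,
       -6.05525309e-02,  4.28030721e-02,  1.89388270e-04]), 'tcp_pos': array([ 249.33482629, -572.54723614,  236.93294431]), 'tcp_rot': array([ 0.9023867 ,  1.37744023, -0.90107177]), 'wrist_force': array([ 0.47356478, -0.68247489,  0.62004607]), 'moment': array([-0.00581481,  0.01949271,  0.00070495]), 'gripper_width': 91.66676337076845}
scene 510.6189869147783 315.06272910004014 195.51544994523212 [[0.605, 0.569, -0.556, 1276.717], [0.796, -0.44, 0.416, -624.809], [-0.008, -0.695, -0.719, 1159.559], [0.0, 0.0, 0.0, 1.0]]
top 473.44295335105465 309.97710665117273 203.01449413855295 [[-0.026, -0.99, 0.136, 312.689], [-1.0, 0.025, -0.008, -18.073], [0.004, -0.137, -0.991, 1510.352], [0.0, 0.0, 0.0, 1.0]]
[[-0.001  0.917  0.399]
 [ 0.001  0.399 -0.917]
 [-1.    -0.    -0.001]]
```

View pics/scene1.png

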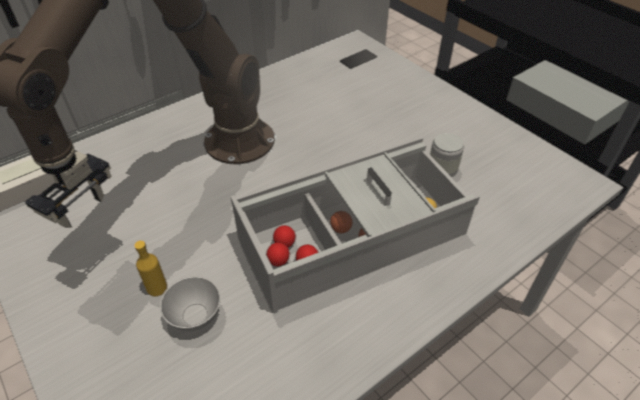

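View pics/top1.png

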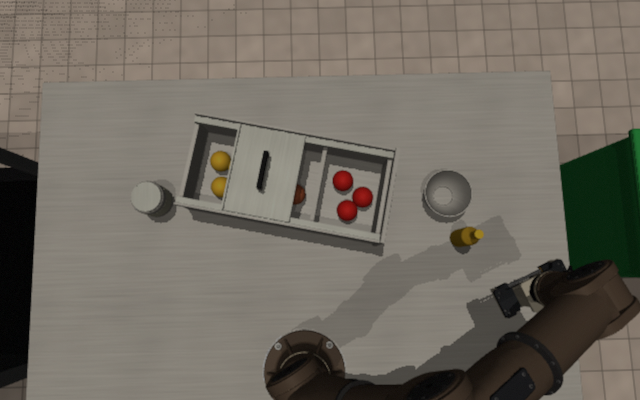

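The top view shows the handle at about (263,171). The lid spans x≈224–304, the end plate is at about (388,195), and the can is off to the left. The bowl (447,194) and bottle (466,237) are on the right. Next I'll measure the handle and the track direction.

Run:
```python
from h import *
for n,box in(("top",(235,300,135,205)),("scene",(355,400,155,210))):
    c=r.read_camera(n);f=c["frame"];g=f.max(2)
    x0,x1,y0,y1=box
    m=np.zeros(g.shape,np.uint8);m[y0:y1,x0:x1]=(g[y0:y1,x0:x1]<75)*255
    k,l,s,ce=cv2.connectedComponentsWithStats(m)
    i=1+np.argmax(s[1:,4]);print(n,s[i],ce[i],ray(c,*ce[i],202 if n=="top" else 196).round(1))
    ys,xs=np.nonzero(l==i);(cx,cy),wh,a=cv2.minAreaRect(np.c_[xs,ys].astype(np.float32));print((cx,cy),wh,a)
    P=np.array([ray(c,x,y,202) for x,y in zip(xs,ys)])[:,:2];w,V=np.linalg.eigh(np.cov(P.T));print("bar dir",V[:,1],np.degrees(np.arctan2(V[1,1],V[0,1])))
    cv2.imwrite(f"pics/{n}crop.png",cv2.resize(f[90:260,120:420] if n=="top" else f[130:310,220:490],None,fx=2.6,fy=2.6,interpolation=cv2.INTER_CUBIC))
```

```text
top [257 151  13  41 287] [262.97212544 171.2195122 ] [586.5 101.5 202. ]
(263.2645263671875, 171.0547332763672) (7.834083080291748, 40.791255950927734) 11.689370155334473
bar dir [-0.98255209  0.18598759] 169.28128380360357
scene [369 169  21  28 131] [379.09923664 182.22137405] [596.8  99.2 196. ]
(379.0, 182.5) (32.295127868652344, 4.714102745056152) 50.710594177246094
bar dir [-0.97630906  0.21638071] 167.5034570430523
```

View pics/topcrop.png

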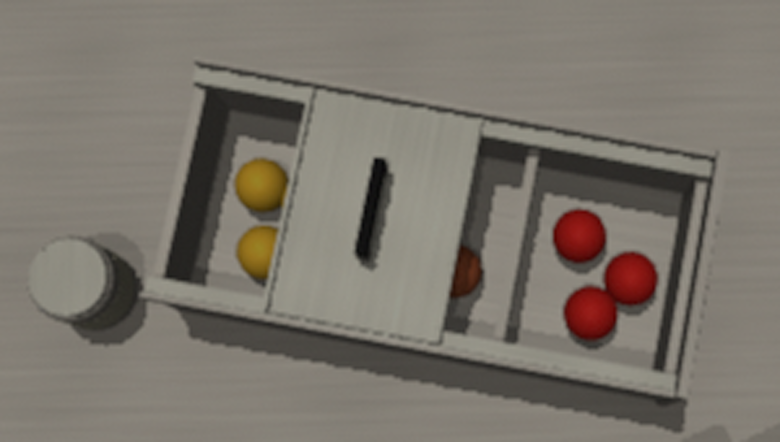

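View pics/scenecrop.png

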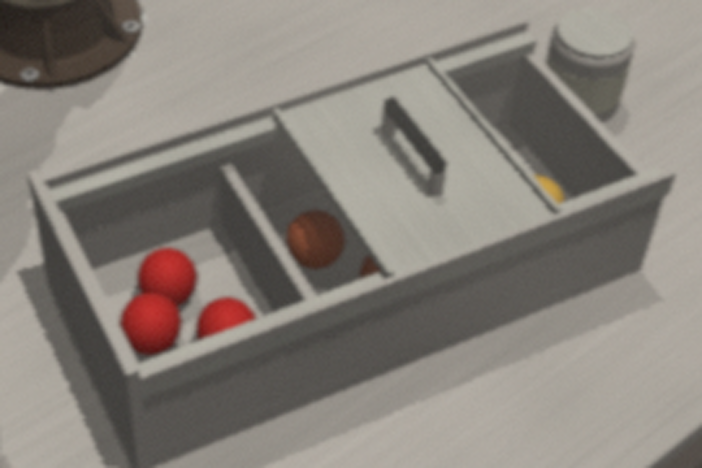

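Run:
```python
from h import *
c=r.read_camera("top")
q=lambda u,v,z:ray(c,120+u/2.6,90+v/2.6,z)[:2]
def ang(a,b):d=b-a;return np.degrees(np.arctan2(d[1],d[0])).round(2),np.linalg.norm(d).round(1)
z=155
A,B,C,D=q(195,65,z),q(716,155,z),q(683,397,z),q(145,293,z)
print(A,B,C,D);print(ang(A,B),ang(D,C),ang(A,D),ang(B,C))
z=150
E_,F,G,H=q(316,88,z),q(484,122,z),q(440,345,z),q(268,312,z)
print(ang(E_,F),ang(H,G),ang(E_,H),ang(F,G),(E_+F+G+H)/4)
c2=r.read_camera("scene");q2=lambda u,v,z:ray(c2,220+u/2.6,130+v/2.6,z)[:2]
a,b=q2(388,102,202),q2(440,166,202);print("bar scene top",a,b,ang(b,a),(a+b)/2)
E=[q2(276,112,150),q2(432,60,150),q2(560,212,150),q2(388,276,150)];print(E,sum(E)/4,ang(E[1],E[0]),ang(E[2],E[3]))
a,b=q(380,159,202),q(362,258,202);print("bar top",a,b,ang(a,b),(a+b)/2)
d,e=q2(640,178,155),q2(140,372,155);print(d,e,ang(d,e))
```

```text
[771.158384   304.86563585] [ 651.16066407 -283.74373638] [ 379.49868269 -233.56114099] [510.16397136 358.49636227]
(np.float64(-101.52), np.float64(600.7)) (np.float64(-102.45), np.float64(606.3)) (np.float64(168.39), np.float64(266.4)) (np.float64(169.53), np.float64(276.3))
(np.float64(-103.2), np.float64(195.8)) (np.float64(-102.37), np.float64(195.0)) (np.float64(167.88), np.float64(262.0)) (np.float64(167.71), np.float64(259.2)) [592.50398458 100.20335482]
bar scene top [546.82067607 107.53070114] [649.39380634  86.37027012] (np.float64(168.34), np.float64(104.7)) [598.10724121  96.95048563]
[array([443.73495597,  38.89089034]), array([485.08063896, 234.01620487]), array([738.55995686, 177.06340306]), array([694.7196249 , -18.42760548])] [590.52379418 107.8857232 ] (np.float64(-101.96), np.float64(199.5)) (np.float64(-102.64), np.float64(200.3))
bar top [644.16949233  91.75857323] [535.40301982 112.61274514] (np.float64(169.15), np.float64(110.7)) [589.78625607 102.18565919]
[758.76068485 274.15887277] [ 644.22164178 -277.16468944] (np.float64(-101.74), np.float64(563.1))
```

```bash
python3 -m creep '[[[-45,0,0],[0,0,0],-1],[[-80,20,-16],[0,0,0],-1],[[-100,53,-44],[0,0,0],-1],[[-100,89,-73],[6,0,0],-1],[[-100,125,-103],[12,0,0],-1],[[-100,161,-133],[18,0,0],-1],[[-100,197,-162],[24,0,0],-1],[[-100,233,-192],[30,0,0],-1]]' 30
```

```text
time: 1.1
tcp_pos: [387.0, -302.2, 337.9]
tcp_rot: [1.295, 1.151, -1.295]
wrist_force: [1.1, -1.3, 0.5]
gripper_width: 91.8
```

```bash
cat >> h.py <<'E'
def go(target,ang=-102.1):
    s=r.sense();M=R.from_rotvec(s["tcp_rot"]).as_matrix()
    t=np.radians(ang);z=np.array([np.cos(t),np.sin(t),0]);x=np.array([0,0,-1.]);W=np.c_[x,np.cross(z,x),z]
    print("t",s["time"],"tcp",s["tcp_pos"].round(1),"F",s["wrist_force"].round(1),"q",s["joint_positions"].round(2))
    print("shift",(M.T@(np.array(target)-s["tcp_pos"])).round(1),"turn",np.degrees(R.from_matrix(M.T@W).as_rotvec()).round(2))
E
python3 -c "
from h import *
go([592,101,290])"
```

```text
t 1.1 tcp [ 387.  -302.2  337.9] F [ 1.1 -1.3  0.5] q [ 0.61  0.15 -0.06  1.72  0.01  1.27 -1.15]
shift [  47.9  156.3 -424.4] turn [ 5.38  0.02 -0.03]
```

```bash
python3 -m creep '[[[0,16,-43],[5.4,0,0],-1],[[0,32,-86],[5.4,0,0],-1],[[0,48,-130],[5.4,0,0],-1],[[0,64,-173],[5.4,0,0],-1],[[0,80,-217],[5.4,0,0],-1],[[0,96,-260],[5.4,0,0],-1],[[0,112,-304],[5.4,0,0],-1],[[10,128,-347],[5.4,0,0],-1]]'; python3 -c "
from h import *
go([592,101,260])"
```

```text
time: 1.9
tcp_pos: [554.0, 28.3, 328.9]
tcp_rot: [1.362, 1.102, -1.358]
wrist_force: [0.8, -0.9, -0.6]
gripper_width: 91.7
t 1.9 tcp [554.   28.3 328.9] F [ 0.8 -0.9 -0.6] q [ 0.09  0.28 -0.31  1.59  0.09  1.29 -2.01]
shift [ 69.   22.1 -78.9] turn [ 0.22 -0.04 -0.15]
```

```bash
python3 -m creep '[[[10,11,-40],[0.2,0,0],-1],[[25,22,-79],[0.2,0,0],-1],[[50,22,-79],[0.2,0,0],-1],[[69,22,-79],[0.2,0,0],-1],[[69,22,-79],[0.2,0,0],-1]]'
python3 - <<'E'
from h import *
s=r.sense();go([592,101,188])
c=r.read_camera("wrist");cv2.imwrite("pics/w1.png",c["frame"]);print(np.round(c["T_tool_cam"],3).tolist(),c["fx"],c["cx"],c["cy"])
E
```

```text
time: 2.4
tcp_pos: [589.1, 98.9, 255.8]
tcp_rot: [1.359, 1.105, -1.367]
wrist_force: [-0.6, 0.4, -0.8]
gripper_width: 91.4
t 2.4 tcp [589.1  98.9 255.8] F [-0.6  0.4 -0.8] q [-0.03  0.4  -0.32  1.59  0.14  1.17 -2.16]
shift [67.8  2.8 -2.8] turn [0.06 0.13 0.28]
[[0.0, -0.273, 0.962, -147.435], [0.0, -0.962, -0.273, 72.266], [1.0, 0.0, -0.0, 0.0], [0.0, 0.0, 0.0, 1.0]] 327.3133991418249 320.1357113130697 193.17599104676034
```

View pics/w1.png

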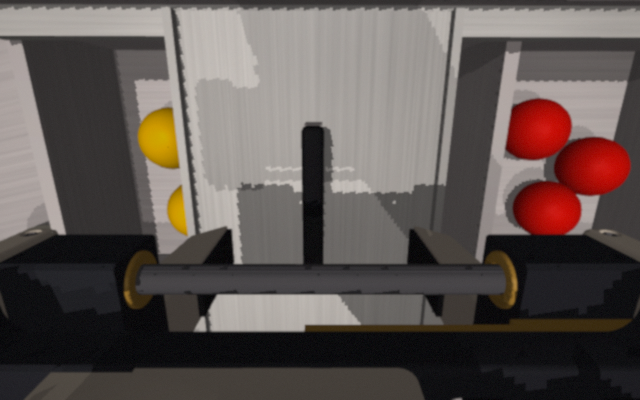

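The wrist view shows the bar upright in the image at column ≈313, with its far end at row ≈125. That puts its centre at about y +3, z −4 mm in tool axes, which agrees with the fixed cameras. I'll descend and grip.

```bash
python3 -m creep '[[[25,3,-4],[0,0,0.2],-1],[[50,3,-4],[0,0,0.2],-1],[[68,3,-4],[0,0,0.2],-1],[[68,3,-4],[0,0,0.2],-1],[[68,3,-4],[0,0,0.2],-1]]'; python3 -c "
from h import *
go([592,102,188])"
```

```text
time: 2.95
tcp_pos: [595.1, 102.4, 192.3]
tcp_rot: [1.365, 1.098, -1.359]
wrist_force: [0.5, 1.0, 0.8]
gripper_width: 92.0
t 2.95 tcp [595.1 102.4 192.3] F [0.5 1.  0.8] q [-0.04  0.46 -0.32  1.67  0.16  1.03 -2.19]
shift [ 4.3 -2.9  1. ] turn [ 0.   -0.04 -0.28]
```

```bash
python3 -m creep '[[[4,-2,0],[0,0,0],0],[[4,-2,0],[0,0,0],0.5],[[4,-2,0],[0,0,0],0.7],[[4,-2,0],[0,0,0],0.85],[[4,-2,0],[0,0,0],1],[[4,-2,0],[0,0,0],1],[[4,-2,0],[0,0,0],1]]' 30; python3 -c "
from h import *
go([592,102,188])"
```

```text
time: 3.65
tcp_pos: [592.4, 102.9, 186.7]
tcp_rot: [1.364, 1.099, -1.36]
wrist_force: [-0.4, 0.2, -0.5]
gripper_width: 40.6
t 3.65 tcp [592.4 102.9 186.7] F [-0.4  0.2 -0.5] q [-0.04  0.46 -0.32  1.68  0.17  1.02 -2.19]
shift [-1.3 -0.2  1. ] turn [ 0.04  0.   -0.2 ]
```

```bash
python3 -m creep '[[[0,0,0],[0,0,0],1],[[0,0,0],[0,0,0],1],[[0,0,0],[0,0,0],1],[[0,0,0],[0,0,0],1],[[0,0,0],[0,0,0],1],[[0,0,0],[0,0,0],1],[[0,0,0],[0,0,0],1],[[0,0,0],[0,0,0],1]]'; python3 -c "
from h import *
go([592,102,188])"
```

```text
time: 4.45
tcp_pos: [592.4, 102.9, 186.7]
tcp_rot: [1.364, 1.099, -1.36]
wrist_force: [-0.1, -0.0, -1.1]
gripper_width: 13.8
t 4.45 tcp [592.4 102.9 186.7] F [-0.1 -0.  -1.1] q [-0.04  0.46 -0.32  1.68  0.17  1.02 -2.19]
shift [-1.3 -0.2  1. ] turn [ 0.03  0.   -0.2 ]
```

```bash
cat >> h.py <<'E'
def st():
    s=r.sense();t=np.radians(-102.1);u=np.array([np.cos(t),np.sin(t)]);n=np.array([-u[1],u[0]])
    d=s["tcp_pos"][:2]-np.array([592.4,102.9]);f=s["wrist_force"]
    print("t %.2f travel %.2f lat %.2f z %.1f | F along %.2f lat %.2f z %.2f"%(s["time"],d@u,d@n,s["tcp_pos"][2],f[:2]@u,f[:2]@n,f[2]))
E
python3 -m creep '[[[0,0,5],[0,0,0],1],[[0,0,15],[0,0,0],1],[[0,0,25],[0,0,0],1],[[0,0,35],[0,0,0],1],[[0,0,45],[0,0,0],1],[[0,0,52],[0,0,0],1],[[0,0,57],[0,0,0],1],[[0,0,60],[0,0,0],1]]'; python3 -c "
from h import *
st();go([592,102,188])"
```

```text
time: 5.25
tcp_pos: [579.7, 43.6, 186.7]
tcp_rot: [1.364, 1.099, -1.361]
wrist_force: [0.2, 1.8, -0.7]
gripper_width: 14.0
t 5.25 travel 60.64 lat -0.02 z 186.7 | F along -1.76 lat -0.17 z -0.72
t 5.25 tcp [579.7  43.6 186.7] F [ 0.2  1.8 -0.7] q [ 0.06  0.43 -0.31  1.73  0.16  1.   -2.09]
shift [ -1.3  -0.2 -59.7] turn [ 0.01  0.01 -0.19]
```

```bash
python3 -m creep '[[[0,0,8],[0,0,0],1],[[0,0,17],[0,0,0],1],[[0,0,26],[0,0,0],1],[[0,0,35],[0,0,0],1],[[0,0,43],[0,0,0],1],[[0,0,49],[0,0,0],1],[[0,0,54],[0,0,0],1],[[0,0,57],[0,0,0],1]]'; python3 -c "
from h import *
st()"
```

```text
time: 6.05
tcp_pos: [567.7, -12.0, 186.7]
tcp_rot: [1.364, 1.099, -1.361]
wrist_force: [-1.3, 1.9, 0.7]
gripper_width: 13.6
t 6.05 travel 117.56 lat -0.05 z 186.7 | F along -1.60 lat -1.67 z 0.67
```

```bash
python3 -m creep '[[[0,0,1],[0,0,0],1],[[0,0,2],[0,0,0],1],[[0,0,3],[0,0,0],1],[[0,0,4],[0,0,0],1],[[0,0,5],[0,0,0],1]]'; python3 -c "
from h import *
st()"
```

```text
time: 6.55
tcp_pos: [566.8, -16.3, 186.7]
tcp_rot: [1.364, 1.1, -1.36]
wrist_force: [-1.9, 1.3, 1.6]
gripper_width: 13.8
t 6.55 travel 121.89 lat -0.01 z 186.7 | F along -0.83 lat -2.13 z 1.63
```

```bash
python3 -m creep '[[[0,0,1],[0,0,0],1],[[0,0,2],[0,0,0],1],[[0,0,3],[0,0,0],1],[[0,0,4],[0,0,0],1]]'; python3 -c "
from h import *
st()"
```

```text
time: 6.95
tcp_pos: [565.9, -20.4, 186.7]
tcp_rot: [1.364, 1.099, -1.36]
wrist_force: [-2.6, 1.9, 2.2]
gripper_width: 13.5
t 6.95 travel 126.09 lat -0.03 z 186.7 | F along -1.32 lat -2.99 z 2.23
```

```bash
python3 -m creep '[[[0,-0.2,1],[0,0,0],1],[[0,-0.5,2],[0,0,0],1],[[0,-0.5,3],[0,0,0],1],[[0,-0.5,4],[0,0,0],1]]'; python3 -c "
from h import *
st()"
```

```text
time: 7.35
tcp_pos: [565.0, -24.3, 186.7]
tcp_rot: [1.364, 1.099, -1.36]
wrist_force: [0.5, 1.4, -0.5]
gripper_width: 13.9
t 7.35 travel 130.15 lat -0.10 z 186.7 | F along -1.47 lat 0.17 z -0.52
```

```bash
python3 -m creep '[[[0,0,1],[0,0,0],1],[[0,0,2],[0,0,0],1],[[0,0,3],[0,0,0],1],[[0,0,4],[0,0,0],1]]'; python3 -c "
from h import *
st()"
```

```text
time: 7.75
tcp_pos: [564.2, -28.2, 186.8]
tcp_rot: [1.364, 1.099, -1.36]
wrist_force: [1.3, 1.0, -1.1]
gripper_width: 13.6
t 7.75 travel 134.11 lat -0.14 z 186.8 | F along -1.23 lat 1.02 z -1.10
```

```bash
python3 -c "
from h import *
st();print(r.sense()['wrist_force'])"
```

```text
t 7.75 travel 134.11 lat -0.14 z 186.8 | F along -1.23 lat 1.02 z -1.10
[ 1.25344353  0.9895909  -1.10394341]
```

```bash
python3 -m creep '[[[0,0,1],[0,0,0],1],[[0,0,2],[0,0,0],1],[[0,0,3],[0,0,0],1],[[0,0,4],[0,0,0],1]]'; python3 -c "
from h import *
st()"
```

```text
time: 8.15
tcp_pos: [563.3, -32.1, 186.8]
tcp_rot: [1.364, 1.099, -1.36]
wrist_force: [2.9, 1.5, -1.8]
gripper_width: 13.4
t 8.15 travel 138.08 lat -0.21 z 186.8 | F along -2.05 lat 2.52 z -1.79
```

```bash
python3 -m creep '[[[0,0.1,1],[0,0,0],1],[[0,0.2,2],[0,0,0],1],[[0,0.3,3],[0,0,0],1],[[0,0.3,4],[0,0,0],1]]'; python3 -c "
from h import *
st()"
```

```text
time: 8.55
tcp_pos: [562.5, -36.0, 186.8]
tcp_rot: [1.364, 1.099, -1.36]
wrist_force: [2.2, 1.0, -0.7]
gripper_width: 13.9
t 8.55 travel 142.04 lat -0.17 z 186.8 | F along -1.40 lat 1.94 z -0.74
```

```bash
python3 -m creep '[[[0,0.1,1],[0,0,0],1],[[0,0.1,2],[0,0,0],1],[[0,0.1,3],[0,0,0],1],[[0,0.1,4],[0,0,0],1]]'; python3 -c "
from h import *
st()"
```

```text
time: 8.95
tcp_pos: [561.7, -39.9, 186.7]
tcp_rot: [1.364, 1.099, -1.36]
wrist_force: [0.4, 2.1, 0.3]
gripper_width: 14.4
t 8.95 travel 146.07 lat -0.12 z 186.7 | F along -2.12 lat -0.06 z 0.31
```

```bash
python3 -m creep '[[[0,0,1],[0,0,0],1],[[0,0,2],[0,0,0],1],[[0,0,3],[0,0,0],1],[[0,0,4],[0,0,0],1]]'; python3 -c "
from h import *
st()"
```

```text
time: 9.35
tcp_pos: [560.9, -43.8, 186.7]
tcp_rot: [1.364, 1.099, -1.36]
wrist_force: [0.1, 1.5, 1.7]
gripper_width: 13.9
t 9.35 travel 150.09 lat -0.09 z 186.7 | F along -1.45 lat -0.17 z 1.70
```

```bash
python3 -m creep '[[[0,0,1],[0,0,0],1],[[0,0,2],[0,0,0],1],[[0,0,3],[0,0,0],1],[[0,0,4],[0,0,0],1]]'; python3 -c "
from h import *
st()"
```

```text
time: 9.75
tcp_pos: [560.0, -47.7, 186.7]
tcp_rot: [1.364, 1.099, -1.36]
wrist_force: [-0.2, 1.5, 0.3]
gripper_width: 13.7
t 9.75 travel 154.08 lat -0.12 z 186.7 | F along -1.45 lat -0.47 z 0.31
```

```bash
python3 -m creep '[[[0,0,1],[0,0,0],1],[[0,0,2],[0,0,0],1],[[0,0,3],[0,0,0],1],[[0,0,4],[0,0,0],1]]'; python3 -c "
from h import *
st()"
```

```text
time: 10.15
tcp_pos: [559.2, -51.7, 186.7]
tcp_rot: [1.364, 1.099, -1.36]
wrist_force: [-0.2, 2.0, 1.9]
gripper_width: 13.7
t 10.15 travel 158.09 lat -0.07 z 186.7 | F along -1.88 lat -0.62 z 1.88
```

```bash
python3 -m creep '[[[0,0,1],[0,0,0],1],[[0,0,2],[0,0,0],1],[[0,0,3],[0,0,0],1],[[0,0,4],[0,0,0],1]]'; python3 -c "
from h import *
st()"
```

```text
time: 10.55
tcp_pos: [558.3, -55.6, 186.7]
tcp_rot: [1.364, 1.099, -1.36]
wrist_force: [-1.3, 2.6, 1.7]
gripper_width: 13.5
t 10.55 travel 162.10 lat -0.08 z 186.7 | F along -2.29 lat -1.86 z 1.74
```

```bash
python3 -m creep '[[[0,-0.1,1],[0,0,0],1],[[0,-0.2,2],[0,0,0],1],[[0,-0.2,3],[0,0,0],1]]'; python3 -c "
from h import *
st()"
```

```text
time: 10.85
tcp_pos: [557.7, -58.5, 186.7]
tcp_rot: [1.364, 1.099, -1.36]
wrist_force: [-1.2, 1.8, 1.2]
gripper_width: 13.7
t 10.85 travel 165.12 lat -0.12 z 186.7 | F along -1.50 lat -1.50 z 1.20
```

```bash
python3 -m creep '[[[0,0,1],[0,0,0],1],[[0,0,2],[0,0,0],1],[[0,0,3],[0,0,0],1],[[0,0,4],[0,0,0],1]]'; python3 -c "
from h import *
st()"
```

```text
time: 11.25
tcp_pos: [557.0, -61.5, 186.7]
tcp_rot: [1.364, 1.1, -1.359]
wrist_force: [0.7, 5.8, -0.6]
gripper_width: 13.7
t 11.25 travel 168.15 lat -0.12 z 186.7 | F along -5.77 lat -0.52 z -0.56
```

```bash
python3 -m creep '[[[0,0,0.5],[0,0,0],1],[[0,0,0.5],[0,0,0],1]]'; python3 -c "
from h import *
st()"
```

```text
time: 11.45
tcp_pos: [557.0, -61.7, 186.7]
tcp_rot: [1.365, 1.1, -1.359]
wrist_force: [1.2, 6.1, -0.5]
gripper_width: 13.6
t 11.45 travel 168.42 lat -0.14 z 186.7 | F along -6.23 lat -0.08 z -0.48
```

Binding is clear. Resistance rose from about 1.7 N to 6.2 N over about 1 mm, which puts the onset at about 167.2 mm of travel. The target is 152.2 mm, so I'll back off.

```bash
python3 -m creep '[[[0,0,-3],[0,0,0],1],[[0,0,-6],[0,0,0],1],[[0,0,-9],[0,0,0],1],[[0,0,-12],[0,0,0],1],[[0,0,-15],[0,0,0],1],[[0,0,-16.5],[0,0,0],1],[[0,0,-16.5],[0,0,0],1],[[0,0,-16.5],[0,0,0],1]]'; python3 -c "
from h import *
st()"
```

```text
time: 12.25
tcp_pos: [560.2, -46.3, 186.7]
tcp_rot: [1.364, 1.1, -1.36]
wrist_force: [0.0, 1.0, -0.1]
gripper_width: 13.8
t 12.25 travel 152.60 lat -0.18 z 186.7 | F along -0.99 lat -0.17 z -0.10
```

```bash
python3 -m creep '[[[0,0,-0.5],[0,0,0],1],[[0,0,-0.5],[0,0,0],1],[[0,0,-0.5],[0,0,0],1]]'; python3 -c "
from h import *
st()"
```

```text
time: 12.55
tcp_pos: [560.3, -46.2, 186.7]
tcp_rot: [1.364, 1.099, -1.36]
wrist_force: [0.5, -0.4, -0.1]
gripper_width: 13.9
t 12.55 travel 152.57 lat -0.13 z 186.7 | F along 0.24 lat 0.56 z -0.09
```

```bash
python3 -m creep '[[[0,0,0],[0,0,0],0],[[0,0,0],[0,0,0],-0.5],[[0,0,0],[0,0,0],-1],[[0,0,0],[0,0,0],-1],[[0,0,0],[0,0,0],-1],[[0,0,0],[0,0,0],-1],[[0,0,0],[0,0,0],-1],[[0,0,0],[0,0,0],-1]]'; python3 -c "
from h import *
st()"
```

```text
time: 13.35
tcp_pos: [560.2, -46.2, 186.7]
tcp_rot: [1.364, 1.099, -1.36]
wrist_force: [0.2, 0.3, 0.9]
gripper_width: 73.0
t 13.35 travel 152.52 lat -0.19 z 186.7 | F along -0.31 lat 0.13 z 0.91
```

```bash
python3 -m creep '[[[0,0,0],[0,0,0],-1],[[0,0,0],[0,0,0],-1],[[-10,0,0],[0,0,0],-1],[[-30,0,0],[0,0,0],-1],[[-60,0,0],[0,0,0],-1],[[-68,0,0],[0,0,0],-1],[[-68,0,0],[0,0,0],-1],[[-68,0,0],[0,0,0],-1]]'
python3 - <<'E'
from h import *
st();c=r.read_camera("wrist");cv2.imwrite("pics/w2.png",c["frame"])
E
```

```text
time: 14.15
tcp_pos: [559.7, -46.2, 254.3]
tcp_rot: [1.364, 1.099, -1.361]
wrist_force: [0.8, 0.2, -0.1]
gripper_width: 91.9
t 14.15 travel 152.67 lat -0.76 z 254.3 | F along -0.34 lat 0.76 z -0.13
```

View pics/w2.png

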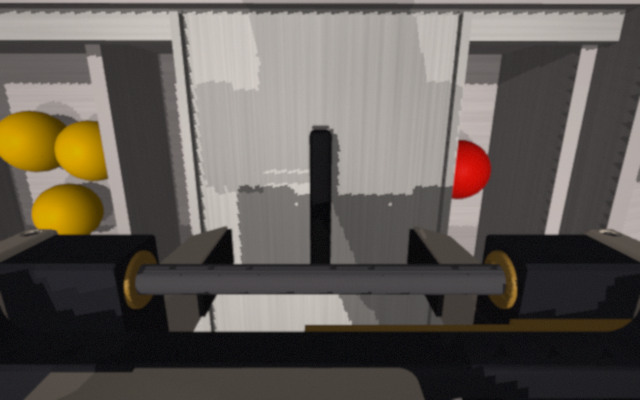

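The handle is centred at column 320 between the open fingers, so the lid stayed put on release and the tool is clear. I'll lift further, do one last check and hand in.

```bash
python3 -m creep '[[[-40,0,0],[0,0,0],-1],[[-80,0,0],[0,0,0],-1],[[-80,0,0],[0,0,0],-1],[[-80,0,0],[0,0,0],-1]]'
python3 - <<'E'
from h import *
st();c=r.read_camera("scene");cv2.imwrite("pics/s2.png",c["frame"])
E
```

```text
time: 14.6
tcp_pos: [559.8, -46.1, 334.5]
tcp_rot: [1.364, 1.099, -1.36]
wrist_force: [0.2, 0.8, -0.0]
gripper_width: 91.9
t 14.60 travel 152.50 lat -0.65 z 334.5 | F along -0.78 lat 0.03 z -0.01
```

View pics/s2.png

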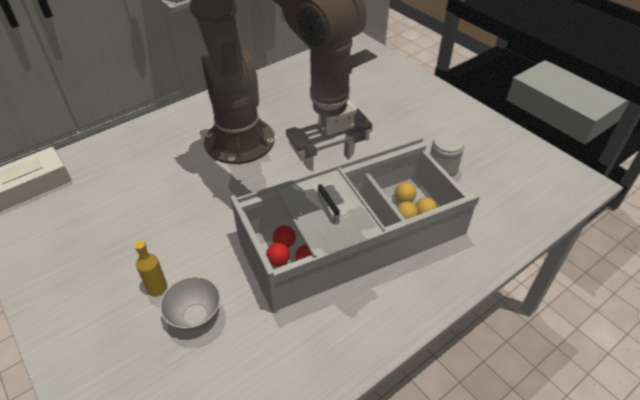

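The scene view shows the handle now at about (329,200), the gripper clear above it, and the bottle (152,270), bowl (190,308) and can (447,155) unmoved.

```bash
python3 -c "
from h import *
print(r.close_job())"
```

```text
the job is handed in; nothing more can be done
None
```

I slid the lid by its handle towards the closed end until it clearly started to bind, backed it off about 15 mm, let go and lifted clear. I handed the job in at about 14.6 s.

- **Where it binds:** it ran free at about 1.5–2 N. At 168.4 mm of travel the resistance had risen to about 6.2 N and was still growing. From that I put the start of the tight spot at about 167.2 mm, so the lid was pushed only about 1.2 mm into it.
- **Where it was left:** 152.6 mm of travel, about 14.6 mm back from where it began to bind. A last 0.5 mm nudge didn't move it because friction held it, so I left it there.
- **Last checks:** the wrist picture after release showed the handle still centred between the open fingers, so the lid didn't shift. The scene picture, compared by eye, showed the bottle, can and bowl where they started. During the slide, sideways force on the gripper stayed within about 3 N and vertical force within about 2.5 N. No check failed or disagreed.

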